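# Gauge the drilled blocks and sort them by fit

### The job

Take the pin gauge from its stand and try its pin in the bore of each of the three drilled blocks where they stand in the gauging tray, first the left lane, then the middle, then the right: let the pin go well in, or set it down on whatever stops it. Slide each block that takes the pin along its lane until it lies fully on the green end, and each block that stops the pin fully onto the red end, right after trying it or later, without lifting any block out of its lane. Then stand the gauge back in its stand with its shoulder resting on top, and leave everything else where it is.

Things in the scene. Friction and masses are not known exactly. Their poses are not given: they have to be found in the camera images.
- gauge_grip (a point): pin gauge, 0.1 kg, loose, upright in its stand: blue square handle 20 x 20 x 55 mm on a dark round shoulder (30 mm wide, 5 mm thick), below it a steel pin 12 mm thick, 42 mm long. This point: centre of the handle, 27.5 mm below its top, 32.5 mm above the shoulder's underside, 74.5 mm above the pin's tip. z up along the pin, x and y square to the handle's faces
- gauge_tip (a point): centre of the lower end of the gauge's pin (edge chamfered 0.7 mm)
- gauge_shoulder (a point): on the gauge's axis, at the underside of its shoulder; z up along the pin
- gauge: the same pin gauge; origin on its axis at the underside of the shoulder
- stand_hole (a point): gauge stand: black block 60 x 60 x 50 mm on an 84 mm square foot, fixed, right of the tray. This point: centre of the mouth of its upright 18 mm through hole, in the top face, 50 mm above the bench. The gauge's shoulder rests on that face
- tray: grey gauging tray, fixed: 208 mm (x, along the lanes) x 188 mm (y), three lanes 40 mm wide, 60 mm apart; lane floors 4 mm, side walls and dark end stops 14 mm above the bench. Lanes are 200 mm long inside: a block meets a stop with its centre 75 mm from the tray's middle. Origin on the bench under its centre; x along the lanes away from the robot, y toward the left lane
- lane_left (a point): middle of the floor of the left lane (as seen from the robot)
- lane_middle (a point): middle of the floor of the middle lane
- lane_right (a point): middle of the floor of the right lane
- end_green: green painted end of the three lanes, 65 mm long, flush with the floors and up to the stops; by chance the near or the far end. Origin on the floor at the centre of this end, in the middle lane, 67.5 mm from the tray's middle; axes as the tray's. A block lies wholly on it when its centre is 60 to 75 mm from the tray's middle along the lane
- end_red: red painted end of the three lanes, at the other end, otherwise the same
- block_a_mouth (a point): a drilled block: loose block, aluminium above, black below, 50 mm along its lane (x) x 36 x 24 mm high, about 0.15 kg, one in each lane in any order, all alike outside. This point: centre of the upright bore's mouth in its top face, 28 mm above the bench. Bore 15 mm wide with a 1 mm chamfer; 10 mm down, some narrow to 10 mm at a step that stops the 12 mm pin, others do not
- block_b_mouth (a point): another such drilled block, described as the first; this point is its mouth centre
- block_c_mouth (a point): another such drilled block, described as the first; this point is its mouth centre
- block_a: that block's body; origin under its centre
- block_b: that block's body; origin under its centre
- block_c: that block's body; origin under its centre
- tape_roll: roll of yellow tape lying flat, 62 mm across, 20 mm high, loose bystander; origin under its centre
- red_jar: small red jar, 34 mm across and 34 mm high, loose bystander; origin under its centre
- tin: round pale tin, 51 mm across and 24 mm high, loose bystander; origin under its centre

How it is judged:
On the way, in this order (a step that is already met when the one before it is completed fails the run):
1. the gauge pin is tried in the block of the left lane while that block is still between the coloured ends: it goes more than 14 mm deep, or is set down on the step inside the bore (((horizontal distance between block_a_mouth and lane_left below 0.03 m and horizontal distance between gauge_tip and block_a_mouth below 0.006 m and z of gauge_tip in the frame of block_a_mouth below -0.014 m) or (horizontal distance between block_b_mouth and lane_left below 0.03 m and horizontal distance between gauge_tip and block_b_mouth below 0.006 m and z of gauge_tip in the frame of block_b_mouth below -0.007 m and contact force between gauge and block_b above 0.5 N) or (horizontal distance between block_c_mouth and lane_left below 0.03 m and horizontal distance between gauge_tip and block_c_mouth below 0.006 m and z of gauge_tip in the frame of block_c_mouth below -0.014 m))), for 0.1 s.
2. the gauge pin is tried in the block of the middle lane while that block is still between the coloured ends: it goes more than 14 mm deep, or is set down on the step inside the bore (((horizontal distance between block_a_mouth and lane_middle below 0.03 m and horizontal distance between gauge_tip and block_a_mouth below 0.006 m and z of gauge_tip in the frame of block_a_mouth below -0.014 m) or (horizontal distance between block_b_mouth and lane_middle below 0.03 m and horizontal distance between gauge_tip and block_b_mouth below 0.006 m and z of gauge_tip in the frame of block_b_mouth below -0.007 m and contact force between gauge and block_b above 0.5 N) or (horizontal distance between block_c_mouth and lane_middle below 0.03 m and horizontal distance between gauge_tip and block_c_mouth below 0.006 m and z of gauge_tip in the frame of block_c_mouth below -0.014 m))), for 0.1 s.
3. the gauge pin is tried in the block of the right lane while that block is still between the coloured ends: it goes more than 14 mm deep, or is set down on the step inside the bore (((horizontal distance between block_a_mouth and lane_right below 0.03 m and horizontal distance between gauge_tip and block_a_mouth below 0.006 m and z of gauge_tip in the frame of block_a_mouth below -0.014 m) or (horizontal distance between block_b_mouth and lane_right below 0.03 m and horizontal distance between gauge_tip and block_b_mouth below 0.006 m and z of gauge_tip in the frame of block_b_mouth below -0.007 m and contact force between gauge and block_b above 0.5 N) or (horizontal distance between block_c_mouth and lane_right below 0.03 m and horizontal distance between gauge_tip and block_c_mouth below 0.006 m and z of gauge_tip in the frame of block_c_mouth below -0.014 m))), for 0.1 s.
At the end, for the whole second after the job is handed in: Blocks that take the pin lie on the green end, those that stop it on the red end (centre within 16 mm of that end's middle along the lane), flat in their lanes; the gauge stands upright in its stand, shoulder within 4 mm of the top and 7 mm of the hole's centre; all at rest (x of block_a_mouth in the frame of end_green between -0.016 and 0.016 m and z of each of block_a_mouth, block_b_mouth, block_c_mouth in the frame of tray below 0.032 m and angle between each of block_a_mouth, block_b_mouth, block_c_mouth, gauge_shoulder's own z axis and vertical below 0.1 rad and linear speed of each of block_a, block_b, block_c, gauge below 0.02 m/s and x of block_b_mouth in the frame of end_red between -0.016 and 0.016 m and x of block_c_mouth in the frame of end_green between -0.016 and 0.016 m and horizontal distance between gauge_shoulder and stand_hole below 0.007 m and z of gauge_shoulder in the frame of stand_hole below 0.004 m); the robot touches nothing.
It fails at once if a block is lifted more than 12 mm out of its lane (z of any of block_a_mouth, block_b_mouth, block_c_mouth in the frame of tray above 0.04 m).
It fails at once if a bystander (tape roll, red jar, tin) is shifted by more than 30 mm (distance of any of tape_roll, red_jar, tin from where it was at the start of the episode above 0.03 m).
It also fails if it takes over 51 s, if anything falls off the work surface, if the arm or the gripper's body presses on something with over 40 N, if the wrist force passes 120 N, or if a joint passes its speed limit or range.

### The arm

A 7-joint arm with a two-finger parallel gripper is mounted at the origin on a cart in front of the work surface, level with it; the furniture and walls round the work are solid. World frame = base frame: x ahead of the robot, y to its left, z up, the work surface at z = 0. Lengths are in m, angles in rad, forces in N, time in s.
With the tool pointing down it reaches from about 0.4 to 0.85 m from the base axis. Payload 10.4 kg.
Tool frame: the origin (TCP) lies between the finger pads; the fingertips stand ahead of it and the grasp point (between the pads) lies 5 mm behind it (manip.tip_extent is the z of the fingertips in the tool frame, in m); z points along the fingers, y is the line along which they close (so a half turn about z gives the same grasp; the last joint's range is limited). The gripper opens to 85 mm and grips with 20 to 120 N. Pads are 22 mm wide; open, the fingers measure 114 mm over their backs; the gripper's body (76 mm by 85 mm) begins 54 mm behind the grasp point. The pads swing forward as they close: fully open they stand 13 mm farther back than shut.
Start: joints at [1.256, 0.332, -0.065, 1.46, 0.022, 1.35, -0.088], TCP at [0.18, -0.599, 0.221] pointing down, gripper open.
Joint ranges: [-2.6, 2.6], [-0.5, 2.12], [-1.47, 1.34], [0.16, 2.42], [-1.27, 4.41], [0.06, 2.06], [-2.6, 2.6]. Speed limits (rad/s): [2.22, 2.22, 2.79, 2.79, 3.14, 3.14, 3.14].

### API

Orientations are given as a unit quaternion [x, y, z, w].
In Python, from workcell import status, viewer, manip gives the robot as it stands.
- The arm moves only by the tool play_rows, never from a script. Its argument "plan" is one flat list of numbers, 7 for each row, row after row: the turn, a rotation vector about the tool's x, y, z in degrees, then the shift along the tool's x, y, z in m, then the opening, from 0 (shut) to 1 (fully open). In form: [ax, ay, az, dx, dy, dz, grip, ax, ay, az, dx, dy, dz, grip, ...]. A call has 1 to 20 rows; each row is the pose to reach, as a shift and turn from the pose commanded when the call began, along the tool's axes at that moment; what a row does not reach only later rows make up. A row lasts 1/8 s, in which the tool goes at most 62.5 mm and 10.7 degrees, less where a joint would pass 70% of its speed; a pose out of reach is approached as far as the arm can. A call with a gripper value outside its range is refused whole. The fingers move at their own pace and stop on an object; "squeeze" is the grip in N (left out, the last holds). Time passes only in rows, so rows that repeat a pose let the fingers close. It gives the time, the measured TCP pose, the force, the opening and the grip force at its end, in the units of the state.
- status.get_obs(): the state, without advancing time (a new reading comes with each control period).
- viewer.camera(name): name is "side" or "top"; returns the picture (400x640x3 uint8, red, green, blue); there is no depth.
- viewer.camera_model(name): a dict with "fx", "fy", "cx", "cy" (pixels), "R" (3x3) and "t" (3): a world point X has camera coordinates R X + t. Camera axes: x right, y down, z forward; pixel columns grow to the right and rows downward; lengths in m; the calibration is good to about 2 mm. A picture is of the moment at which its call begins. camera_model takes no time and is no camera call.
- manip.hand_in(): hands the job in; it is judged then, once.
The state is a dict: "clock": time; "joint_pos": joint angles; "joint_velocities": joint speeds; "tau": joint torques, N m; "position": TCP position; "ee_rot": TCP orientation; "ft_force": force on the tool from outside, world axes, zero at the start; "torque": the same for the moment, N m; "grip_width": opening from 0.0 (shut) to 1.0 (fully open); "grasp_force": force on a finger pad.
Only numpy, scipy, OpenCV 4.12 (cv2) and the standard library are available. Lean on these libraries where they do the work, as an engineer would, in place of code of your own. Each camera call takes 0.05 s, during which the arm holds its last target. There are 200 camera calls.

## Working session

There is one attempt and no reset: what is moved stays moved. The work goes in short steps, Python scripts to look and compute and a tool call to move; the robot and the scene stay as the last step left them, time stands still between calls to the robot, and variables do not carry over. Pictures are saved under pics/ and viewed, at most 10 in all, crops included, and the job is handed in when it is done.

Besides the shell and the picture viewer there is one more tool, called after "Emit:" by a JSON object that holds its "op" and its "data". play_rows: Moves the arm, as the interface text tells. Its arguments: {"type":"object","properties":{"plan":{"type":"array","items":{"type":"number"}},"squeeze":{"type":"number"}},"required":["plan"]}

```bash
mkdir -p pics
python3 - <<'E'
from workcell import status, viewer, manip
import cv2,numpy as np
np.set_printoptions(precision=4,suppress=True)
o=status.get_obs()
for k in o: print(k,np.array(o[k]))
print(manip.tip_extent)
for n in("top","side"):
    im=viewer.camera(n); cv2.imwrite(f"pics/{n}0.png",im[:,:,::-1]); print(n,viewer.camera_model(n))
E
```

```text
clock 0.0
joint_pos [ 1.2564  0.3329 -0.0647  1.461   0.0216  1.3499 -0.0885]
joint_velocities [-0.0004  0.      0.0019 -0.0003 -0.0003  0.0006  0.0004]
tau [  0.     -62.5439   0.0491 -39.1606   0.0162   0.0098  -0.    ]
position [ 0.1797 -0.5982  0.2201]
ee_rot [ 0.9894  0.1454 -0.0001 -0.0007]
ft_force [-0.2226 -0.1709  0.146 ]
torque [-0.0402  0.0215 -0.0417]
grasp_force 0.0
grip_width 1.0004100436928602
0.014
top {'fx': 518.269400503581, 'fy': 518.269400503581, 'cx': 313.8408352098612, 'cy': 212.36895558058708, 'R': array([[ 0.0124, -0.9997,  0.0214],
       [-0.9911, -0.0151, -0.1325],
       [ 0.1328, -0.0195, -0.991 ]]), 't': array([-0.0367,  0.532 ,  1.1381])}
side {'fx': 382.3120726101827, 'fy': 382.3120726101827, 'cx': 317.49735639606473, 'cy': 200.62607378607154, 'R': array([[ 0.9845, -0.1753,  0.0036],
       [-0.0933, -0.5409, -0.8359],
       [ 0.1485,  0.8226, -0.5489]]), 't': array([-0.5116,  0.1111,  0.8762])}
```

View pics/top0.png

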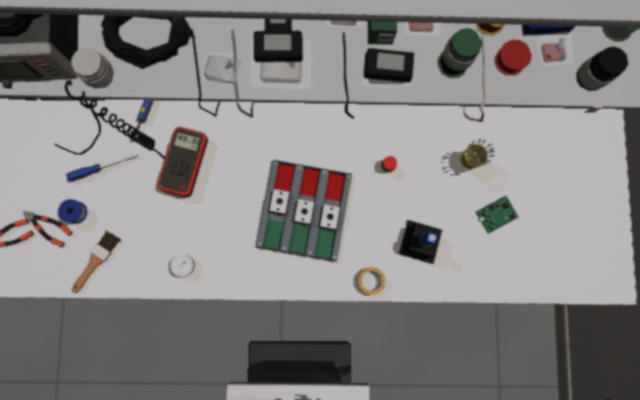

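View pics/side0.png

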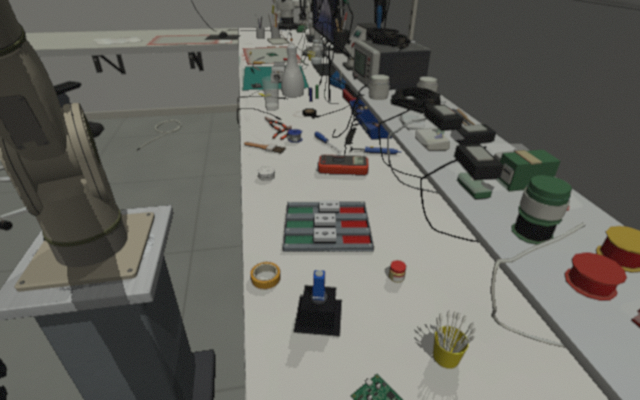

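Top view: the tray is at about (305,210), rotated about 10°. Red is the far end (row 185) and green the near end (row 240). The blocks are at (279,201), (304,211) and (330,216), and the gauge in its stand is at (425,240). Bystanders are the jar (389,164), the tape (370,281) and the tin (181,265). The side view agrees.

```bash
cat > h.py <<'E'
from workcell import status, viewer, manip
import cv2,numpy as np
from scipy.spatial.transform import Rotation as Ro
np.set_printoptions(precision=4,suppress=True)
def M(n):
    m=viewer.camera_model(n); return m,np.array(m['R']),np.array(m['t'])
def ray(n,p,z):
    m,R,t=M(n); d=R.T@np.array([(p[0]-m['cx'])/m['fx'],(p[1]-m['cy'])/m['fy'],1]); c=-R.T@t
    return c+d*(z-c[2])/d[2]
def proj(n,X):
    m,R,t=M(n); c=R@np.array(X)+t; return np.array([m['fx']*c[0]/c[2]+m['cx'],m['fy']*c[1]/c[2]+m['cy']])
def img(n,k=3): return np.mean([viewer.camera(n).astype(float) for _ in range(k)],0).astype(np.uint8)
def blobs(mask,amin):
    n,l,s,c=cv2.connectedComponentsWithStats(mask.astype(np.uint8)); return [(c[i],s[i,4],(l==i)) for i in range(1,n) if s[i,4]>=amin]
E
python3 - <<'E'
from h import *
for n,box in(("top",(250,150,450,270)),("side",(270,190,420,340))):
    im=img(n); np.save(n+".npy",im); x0,y0,x1,y1=box
    hsv=cv2.cvtColor(im,cv2.COLOR_RGB2HSV).astype(int); H,S,V=hsv[...,0],hsv[...,1],hsv[...,2]
    roi=np.zeros(H.shape,bool); roi[y0:y1,x0:x1]=1
    for nm,mk,z in(("red",((H<8)|(H>172))&(S>130),.004),("green",(H>50)&(H<95)&(S>90),.004),("blue",(H>98)&(H<128)&(S>120)&(V>50),.0825)):
        for c,a,_ in blobs(mk&roi,15): print(n,nm,c,a,ray(n,c,z))
    cv2.imwrite(f"pics/{n}1.png",cv2.resize(im[y0:y1,x0:x1,::-1],None,fx=4,fy=4 if n=="top" else 4,interpolation=cv2.INTER_CUBIC))
E
```

```text
top red [389.1172 163.1862] 145 [ 0.6567 -0.2065  0.004 ]
top red [284.122  176.5502] 418 [0.6204 0.0408 0.004 ]
top red [309.3211 181.7087] 436 [ 0.6091 -0.0185  0.004 ]
top red [334.5594 186.1826] 438 [ 0.5994 -0.0778  0.004 ]
top green [273.2628 233.8516] 411 [0.4852 0.0632 0.004 ]
top green [298.9905 238.3791] 422 [0.4755 0.0036 0.004 ]
top green [324.6896 242.9171] 422 [ 0.4659 -0.0559  0.004 ]
top blue [430.6522 237.7971] 69 [ 0.4744 -0.2827  0.0825]
side red [351.8468 209.8952] 124 [0.6198 0.0474 0.004 ]
side red [354.085  223.5163] 153 [ 0.6104 -0.0117  0.004 ]
side red [356.2158 239.    ] 190 [ 0.5998 -0.0719  0.004 ]
side red [397.6897 266.4828] 145 [ 0.6639 -0.1782  0.004 ]
side green [299.1923 209.7596] 104 [0.4835 0.0715 0.004 ]
side green [299.6494 223.5325] 154 [0.4764 0.0114 0.004 ]
side green [298.7872 239.0106] 188 [ 0.4661 -0.0487  0.004 ]
side blue [318.3516 285.9361] 219 [ 0.471  -0.2799  0.0825]
```

View pics/top1.png

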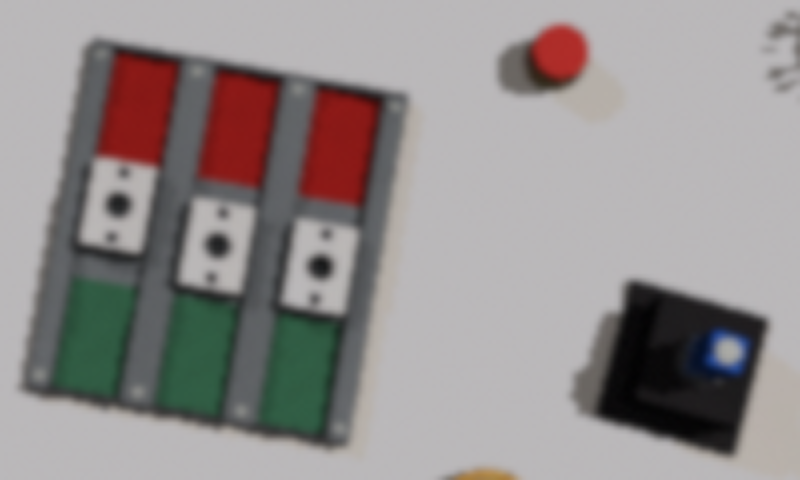

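View pics/side1.png

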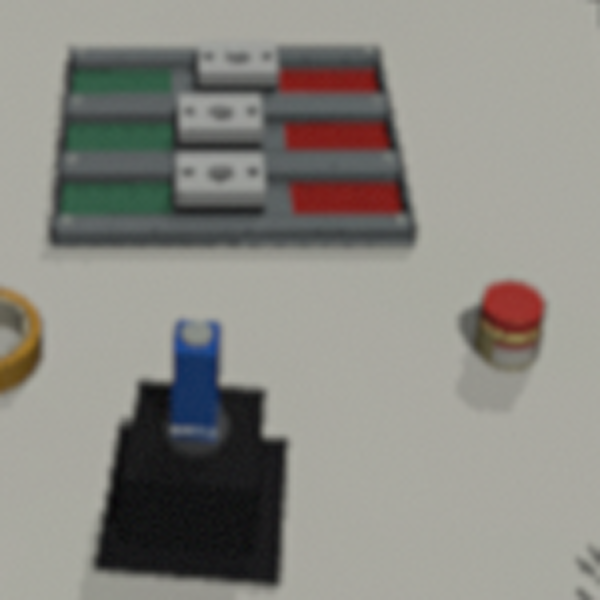

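Both crops show dark bores centred in white block tops, at crop (118,204), (217,245) and (320,266) in the top view. The handle's top has a pale disc at (727,352) in the top crop and (197,332) in the side crop. The stand is yawed like the tray.

Run:
```python
from h import *
import itertools
K=6
def up(n,box):
    im=np.load(n+".npy"); x0,y0,x1,y1=box
    u=cv2.resize(im[y0:y1,x0:x1],None,fx=K,fy=K,interpolation=cv2.INTER_CUBIC); return u,np.array([x0,y0])
def px(c,o): return (np.array(c)+.5)/K-.5+o
for n,bx in(("top",[(268,186,291,216),(293,196,316,227),(319,202,342,232)]),("side",[(320,201,340,212),(314,212,337,226),(313,227,337,243)])):
  for b in bx:
    u,o=up(n,b); g=cv2.cvtColor(u,cv2.COLOR_RGB2GRAY)
    if n=="top":
        w=max(blobs(g>150,500),key=lambda q:q[1]); cs,_=cv2.findContours(w[2].astype(np.uint8),cv2.RETR_EXTERNAL,cv2.CHAIN_APPROX_NONE)
        r=cv2.minAreaRect(max(cs,key=cv2.contourArea)); print(n,"face",ray(n,px(r[0],o),.028),np.array(r[1])/K,r[2])
    ctr=np.array(g.shape[::-1])/2
    th=110 if n=="top" else 130
    ds=[q for q in blobs(g<th,30) if np.linalg.norm(q[0]-ctr)<(30 if n=="top" else 25)]
    for q in ds: print(n,"bore",px(q[0],o),q[1]/K/K,ray(n,px(q[0],o),.028))
# handle top: bbox of blue+pale disc
P={}
for n,b in(("top",(420,228,442,248)),("side",(308,266,330,280))):
    u,o=up(n,b); hsv=cv2.cvtColor(u,cv2.COLOR_RGB2HSV).astype(int)
    m=(hsv[...,1]<100)&(hsv[...,2]>130) 
    ctr=np.array(m.shape[::-1])/2
    for q in blobs(m,60):
        print(n,"disc",px(q[0],o),q[1]/K/K,ray(n,px(q[0],o),.110))
# stand silhouette (foot) in top
im=np.load("top.npy"); roi=im[210:270,385:450]; g=roi.max(2)
cs,_=cv2.findContours((cv2.resize(g,None,fx=K,fy=K,interpolation=cv2.INTER_CUBIC)<70).astype(np.uint8),cv2.RETR_EXTERNAL,cv2.CHAIN_APPROX_NONE)
c=max(cs,key=cv2.contourArea); r=cv2.minAreaRect(c); print("stand foot",r, px(r[0],np.array([385,210])))
for p in cv2.boxPoints(r): print(ray("top",px(p,np.array([385,210])),.005))
for nm,m in (("tape",(345,262,390,300)),("tin",(160,245,200,285))):pass
```

```text
top face [0.5591 0.0505 0.028 ] [14.8005 20.8066] 10.713123321533203
top bore [278.9728 200.3705] 326.94444444444446 [0.5599 0.0505 0.028 ]
top bore [279.1389 200.6991] 27.38888888888889 [0.5591 0.0501 0.028 ]
top face [ 0.5368 -0.0067  0.028 ] [14.9773 21.0927] 10.407711029052734
top bore [304.084  211.5432] 336.11111111111114 [ 0.535  -0.0072  0.028 ]
top bore [303.985  210.8747] 27.222222222222225 [ 0.5366 -0.007   0.028 ]
top face [ 0.5255 -0.0656  0.028 ] [14.9648 21.2597] 10.007980346679688
top bore [330.2305 217.3012] 308.8333333333333 [ 0.5227 -0.067   0.028 ]
top bore [329.7113 216.2385] 28.11111111111111 [ 0.5251 -0.0658  0.028 ]
side bore [330.2713 209.2164] 81.77777777777779 [0.557  0.0261 0.028 ]
side bore [329.0235 204.0242] 13.388888888888888 [0.5586 0.0497 0.028 ]
side bore [325.7431 219.4359] 159.94444444444443 [ 0.5373 -0.0149  0.028 ]
side bore [324.8507 217.7978] 16.555555555555554 [ 0.5364 -0.0079  0.028 ]
side bore [324.0236 236.2719] 190.88888888888889 [ 0.5208 -0.0782  0.028 ]
side bore [324.7066 233.0133] 21.13888888888889 [ 0.5246 -0.0667  0.028 ]
top disc [440.1765 228.0978] 3.527777777777778 [ 0.4929 -0.2965  0.11  ]
top disc [440.1827 242.3382] 30.555555555555557 [ 0.4626 -0.296   0.11  ]
top disc [431.7181 237.3281] 41.27777777777778 [ 0.473  -0.2781  0.11  ]
side disc [318.4503 271.3357] 233.25 [ 0.4724 -0.2724  0.11  ]
stand foot ((210.25848388671875, 191.53494262695312), (215.87814331054688, 209.11537170410156), 15.395549774169922) [419.6264 241.5058]
[ 0.4436 -0.2246  0.005 ]
[ 0.5221 -0.247   0.005 ]
[ 0.5009 -0.3278  0.005 ]
[ 0.4227 -0.3047  0.005 ]
```

```bash
cat >> h.py <<'E'
def go(*tg):
    """targets: (x,y,z,yawdeg of tool x) ; prints shift in tool axes from the measured pose"""
    o=status.get_obs(); R=Ro.from_quat(o['ee_rot']); p=np.array(o['position'])
    X=R.as_matrix()[:,0]; yaw=np.degrees(np.arctan2(X[1],X[0])); print("yaw",yaw,"pos",p,"F",np.array(o['ft_force']),o['grip_width'],o['clock'])
    for x,y,z,w in tg:
        T=Ro.from_euler('z',w,degrees=True)*Ro.from_quat([1,0,0,0])
        print(np.degrees((R.inv()*T).as_rotvec()), R.inv().apply(np.array([x,y,z])-p))
E
python3 - <<'E'
from h import *
K=6; im=np.load("top.npy"); u=cv2.resize(im[228:248,420:442],None,fx=K,fy=K,interpolation=cv2.INTER_CUBIC)
h=cv2.cvtColor(u,cv2.COLOR_RGB2HSV).astype(int); m=((h[...,0]>95)&(h[...,0]<130)&(h[...,1]>60)&(h[...,2]>130))|((h[...,1]<100)&(h[...,2]>130)); m[:,110:]=0
q=max(blobs(m,100),key=lambda q:q[1]); cs,_=cv2.findContours(q[2].astype(np.uint8),0,1); r=cv2.minAreaRect(cs[0]); c=(np.array(r[0])+.5)/K-.5+[420,228]
print(r,np.array(r[1])/K,ray("top",c,.110))
b=[ray("top",(np.array(p)+.5)/K-.5+[420,228],.11)[:2] for p in cv2.boxPoints(r)]
print([np.degrees(np.arctan2(*(b[(i+1)%4]-b[i])[::-1])) for i in range(4)])
a,c=[ray("side",np.array(p)/4+[270,190],.057) for p in((172,432),(217,437))]; print(a,c,np.degrees(np.arctan2(*(c-a)[1::-1])))
go((.473,-.2775,.20,-16),(.473,-.2775,.0775,-16))
E
```

```text
((71.22018432617188, 59.266056060791016), (48.46601104736328, 47.316619873046875), 16.699243545532227) [8.0777 7.8861] [ 0.4727 -0.2776  0.11  ]
[np.float64(-17.53837656286482), np.float64(-106.00423456041156), np.float64(162.34385360948892), np.float64(74.01146348804026)]
[ 0.461  -0.2827  0.057 ] [ 0.4802 -0.289   0.057 ] -18.199578302985245
yaw 16.719475672243135 pos [ 0.1798 -0.5985  0.2208] F [-0.3336  0.6675  0.127 ] 0.9996081000144719 0.4
[-0.0074  0.0017 32.7195] [ 0.3732 -0.2231  0.0208]
[-0.0074  0.0017 32.7195] [ 0.3732 -0.2231  0.1433]
```

Emit:
{"op": "play_rows", "data": {"plan": [0, 0, 8, 0.05, -0.03, 0.003, 1, 0, 0, 16, 0.1, -0.06, 0.006, 1, 0, 0, 24, 0.15, -0.09, 0.01, 1, 0, 0, 32, 0.2, -0.12, 0.015, 1, 0, 0, 32.7, 0.25, -0.15, 0.02, 1, 0, 0, 32.7, 0.3, -0.18, 0.02, 1, 0, 0, 32.7, 0.35, -0.21, 0.02, 1, 0, 0, 32.7, 0.373, -0.223, 0.02, 1, 0, 0, 32.7, 0.373, -0.223, 0.02, 1, 0, 0, 32.7, 0.373, -0.223, 0.06, 1, 0, 0, 32.7, 0.373, -0.223, 0.1, 1, 0, 0, 32.7, 0.373, -0.223, 0.125, 1, 0, 0, 32.7, 0.373, -0.223, 0.141, 1, 0, 0, 32.7, 0.373, -0.223, 0.141, 1], "squeeze": 40}}

```text
clock: 2.15
position: [0.4721, -0.2781, 0.0793]
ee_rot: [0.99, -0.139, -0.001, -0.0]
ft_force: [-0.1, -0.2, -0.6]
grip_width: 1.0
grasp_force: 0.0
```

```bash
python3 -c "
from h import *
go((.4727,-.2776,.08,-16))
for n,(x0,y0,x1,y1) in (('side',(260,200,410,340)),):
    cv2.imwrite('pics/s2.png',cv2.resize(viewer.camera(n)[y0:y1,x0:x1,::-1],None,fx=4,fy=4,interpolation=cv2.INTER_CUBIC))"
```

```text
yaw -16.031925894373344 pos [ 0.4721 -0.2781  0.0793] F [-0.0639 -0.2038 -0.5568] 0.9995687526089209 2.15
[-0.0061  0.085  -0.0319] [ 0.0005 -0.0007 -0.0007]
```

View pics/s2.png

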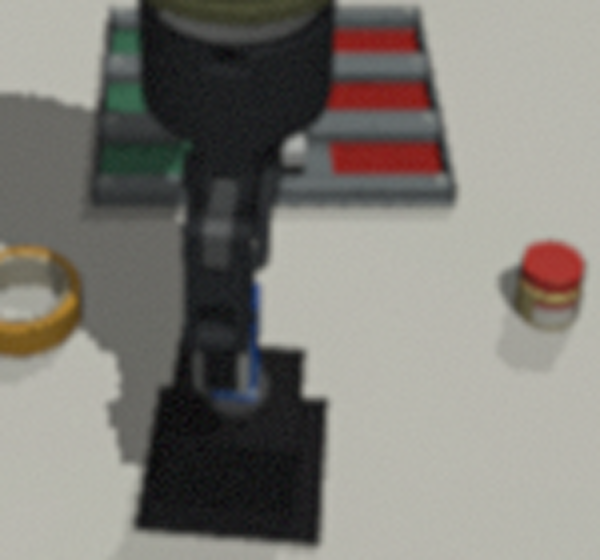

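The fingers straddle the handle (crop x about 190–260). The offset to the left matches the 16° finger line, so I'll close.

Emit:
{"op": "play_rows", "data": {"plan": [0, 0, 0, 0.0005, -0.0005, 0, 0, 0, 0, 0, 0.0005, -0.0005, 0, 0, 0, 0, 0, 0.0005, -0.0005, 0, 0, 0, 0, 0, 0.0005, -0.0005, 0, 0, 0, 0, 0, 0.0005, -0.0005, 0, 0, 0, 0, 0, 0.0005, -0.0005, 0, 0], "squeeze": 50}}

```text
clock: 2.95
position: [0.4738, -0.2774, 0.0803]
ee_rot: [0.99, -0.139, 0.0, 0.0]
ft_force: [-0.2, 0.7, 4.9]
grip_width: 0.222
grasp_force: 50.7
```

```bash
python3 -c "
from h import *
go((.4727,-.2776,.08,-16),(.4727,-.2776,.17,-16),(.559,.0502,.17,-9.3))"
```

```text
yaw -15.977138852318308 pos [ 0.4738 -0.2774  0.0803] F [-0.187   0.6594  4.9398] 0.2219056941499918 2.95
[ 0.0085 -0.0333  0.0229] [-0.001   0.0004  0.0003]
[ 0.0085 -0.0333  0.0229] [-0.0009  0.0005 -0.0897]
[ 0.0104 -0.0327 -6.6771] [-0.0082 -0.3384 -0.0898]
```

Emit:
{"op": "play_rows", "data": {"plan": [0, 0, 0, 0, 0, -0.02, 0, 0, 0, 0, 0, 0, -0.05, 0, 0, 0, 0, 0, 0, -0.09, 0, 0, 0, -2, -0.001, -0.05, -0.09, 0, 0, 0, -4, -0.003, -0.1, -0.09, 0, 0, 0, -6, -0.004, -0.15, -0.09, 0, 0, 0, -6.7, -0.005, -0.2, -0.09, 0, 0, 0, -6.7, -0.006, -0.25, -0.09, 0, 0, 0, -6.7, -0.007, -0.3, -0.09, 0, 0, 0, -6.7, -0.008, -0.338, -0.09, 0, 0, 0, -6.7, -0.008, -0.338, -0.09, 0, 0, 0, -6.7, -0.008, -0.338, -0.09, 0]}}

```text
clock: 4.45
position: [0.5586, 0.049, 0.1694]
ee_rot: [0.997, -0.081, -0.0, 0.0]
ft_force: [-0.4, -0.4, -0.7]
grip_width: 0.221
grasp_force: 50.0
```

```bash
python3 -c "
from h import *
go((.559,.0502,.17,-9.3))
p=np.array(status.get_obs()['position'])
for n,(x0,y0,x1,y1) in (('side',(270,130,390,240)),):
    im=img(n); np.save('s3.npy',im); print(proj(n,p),proj(n,p-[0,0,.0723]))
    cv2.imwrite('pics/s3.png',cv2.resize(im[y0:y1,x0:x1,::-1],None,fx=5,fy=5,interpolation=cv2.INTER_CUBIC))"
```

```text
yaw -9.298601285432616 pos [0.5586 0.049  0.1694] F [-0.4392 -0.3996 -0.7401] 0.22103456022593154 4.45
[0.0409 0.0489 0.0014] [ 0.0002 -0.0012 -0.0006]
[330.2803 154.6272] [329.6389 180.9756]
```

View pics/s3.png

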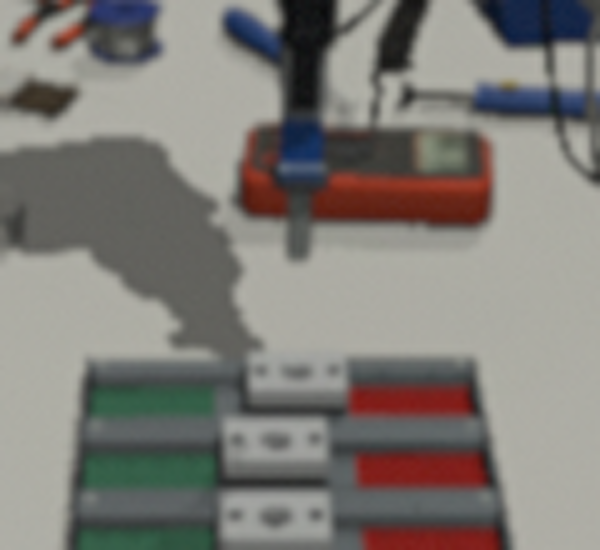

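The side view shows the pin tip at pixel (329.6,181.4). The prediction was (329.6,181.0), so the gauge sits centred in the grip. Next I lower it into the left bore.

Emit:
{"op": "play_rows", "data": {"plan": [0, 0, 0, 0.0005, -0.0012, 0.02, 0, 0, 0, 0, 0.0005, -0.0012, 0.045, 0, 0, 0, 0, 0.0005, -0.0012, 0.06, 0, 0, 0, 0, 0.0005, -0.0012, 0.066, 0, 0, 0, 0, 0.0005, -0.0012, 0.069, 0, 0, 0, 0, 0.0005, -0.0012, 0.072, 0, 0, 0, 0, 0.0005, -0.0012, 0.075, 0, 0, 0, 0, 0.0005, -0.0012, 0.078, 0, 0, 0, 0, 0.0005, -0.0012, 0.081, 0, 0, 0, 0, 0.0005, -0.0012, 0.081, 0]}}

```text
clock: 5.85
position: [0.5594, 0.0508, 0.0886]
ee_rot: [0.997, -0.081, -0.0, 0.0]
ft_force: [0.2, 0.3, -1.1]
grip_width: 0.221
grasp_force: 50.0
```

Emit:
{"op": "play_rows", "data": {"plan": [0, 0, 0, 0, 0, 0.002, 0, 0, 0, 0, 0, 0, 0.004, 0, 0, 0, 0, 0, 0, 0.006, 0, 0, 0, 0, 0, 0, 0.006, 0]}}

```text
clock: 6.35
position: [0.5594, 0.0508, 0.0827]
ee_rot: [0.997, -0.081, -0.0, 0.0]
ft_force: [0.2, -0.5, -0.9]
grip_width: 0.221
grasp_force: 50.0
```

```bash
python3 -c "
from h import *
im=img('side'); x0,y0,x1,y1=290,150,370,230
cv2.imwrite('pics/s4.png',cv2.resize(im[y0:y1,x0:x1,::-1],None,fx=6,fy=6,interpolation=cv2.INTER_CUBIC))
go((.4806,.0632,.083,-9.3))"
```

```text
yaw -9.280578011341172 pos [0.5596 0.0509 0.083 ] F [-0.2021 -0.5551 -1.7137] 0.22157600981074996 6.5
[ 0.0024 -0.0093  0.0194] [-0.08    0.0006 -0.0001]
```

View pics/s4.png

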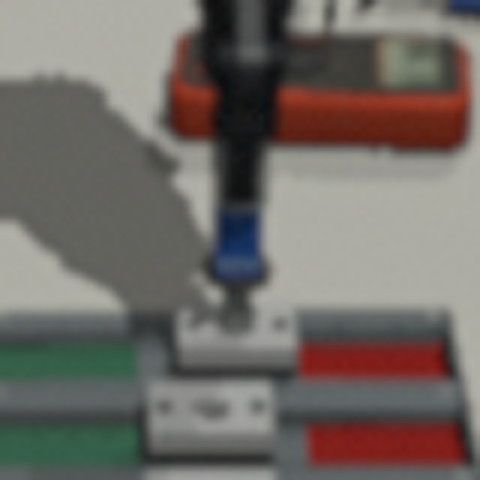

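The pin is well into the left block with no resistance, so it takes the pin and goes to green. I'll drag it there with the pin.

Emit:
{"op": "play_rows", "data": {"plan": [0, 0, 0, -0.008, 0, 0, 0, 0, 0, 0, -0.018, 0, 0, 0, 0, 0, 0, -0.03, 0, 0, 0, 0, 0, 0, -0.042, 0, 0, 0, 0, 0, 0, -0.054, 0, 0, 0, 0, 0, 0, -0.065, 0.0005, 0, 0, 0, 0, 0, -0.072, 0.0005, 0, 0, 0, 0, 0, -0.0765, 0.0005, 0, 0, 0, 0, 0, -0.0765, 0.0005, 0, 0, 0, 0, 0, -0.0765, 0.0005, 0, 0, 0, 0, 0, -0.0755, 0.0005, -0.004, 0, 0, 0, 0, -0.0755, 0.0005, -0.015, 0, 0, 0, 0, -0.0755, 0.0005, -0.04, 0, 0, 0, 0, -0.0755, 0.0005, -0.06, 0, 0, 0, 0, -0.0755, 0.0005, -0.06, 0]}}

```text
clock: 8.38
position: [0.4862, 0.0627, 0.1447]
ee_rot: [0.997, -0.081, 0.002, -0.0]
ft_force: [0.1, -0.8, -1.5]
grip_width: 0.221
grasp_force: 50.0
```

```bash
python3 -c "
from h import *
im=img('side'); x0,y0,x1,y1=270,140,390,250
cv2.imwrite('pics/s5.png',cv2.resize(im[y0:y1,x0:x1,::-1],None,fx=5,fy=5,interpolation=cv2.INTER_CUBIC))
go((.537,-.007,.143,-9.3),(.537,-.007,.105,-9.3))
print(proj('side',[.559-.0742,.0501+.0122,.028]))"
```

```text
yaw -9.284886427127221 pos [0.4846 0.0624 0.1423] F [ 0.6167 -0.7509 -1.5316] 0.22177547561614855 8.525
[0.0181 0.0462 0.0151] [ 0.0629  0.0601 -0.0008]
[0.0181 0.0462 0.0151] [0.063  0.0601 0.0372]
[299.956  204.0484]
```

View pics/s5.png

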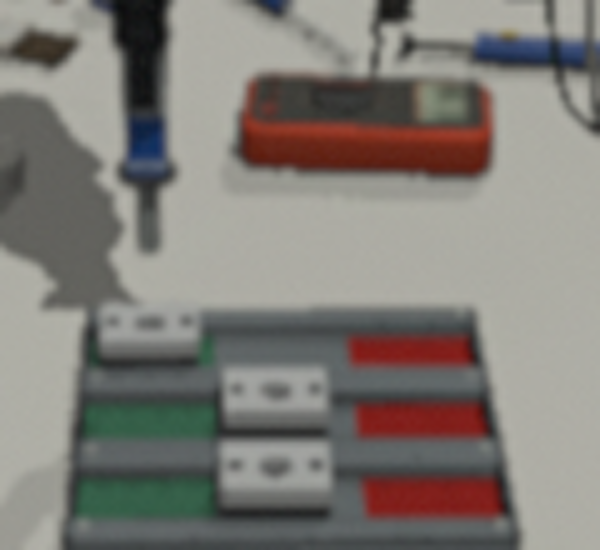

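The left block's bore is at about (300,204.5), as predicted, and the block lies fully on green. Now the middle one.

Emit:
{"op": "play_rows", "data": {"plan": [0, 0, 0, 0.03, 0.03, 0, 0, 0, 0, 0, 0.055, 0.052, 0, 0, 0, 0, 0, 0.063, 0.06, 0, 0, 0, 0, 0, 0.063, 0.06, 0.01, 0, 0, 0, 0, 0.063, 0.06, 0.025, 0, 0, 0, 0, 0.063, 0.06, 0.035, 0, 0, 0, 0, 0.063, 0.06, 0.038, 0, 0, 0, 0, 0.063, 0.06, 0.041, 0, 0, 0, 0, 0.063, 0.06, 0.044, 0, 0, 0, 0, 0.063, 0.06, 0.047, 0, 0, 0, 0, 0.063, 0.06, 0.05, 0, 0, 0, 0, 0.063, 0.06, 0.053, 0, 0, 0, 0, 0.063, 0.06, 0.053, 0]}}

```text
clock: 10.15
position: [0.5373, -0.0069, 0.0897]
ee_rot: [0.997, -0.081, -0.0, 0.0]
ft_force: [0.4, 0.3, -0.2]
grip_width: 0.22
grasp_force: 50.0
```

Emit:
{"op": "play_rows", "data": {"plan": [0, 0, 0, 0, 0, 0.001, 0, 0, 0, 0, 0, 0, 0.002, 0, 0, 0, 0, 0, 0, 0.002, 0]}}

```text
clock: 10.52
position: [0.5374, -0.0069, 0.0878]
ee_rot: [0.997, -0.081, -0.0, 0.0]
ft_force: [-0.2, 0.3, -1.0]
grip_width: 0.225
grasp_force: 50.0
```

Emit:
{"op": "play_rows", "data": {"plan": [0, 0, 0, 0, 0, 0.0015, 0, 0, 0, 0, 0, 0, 0.003, 0, 0, 0, 0, 0, 0, 0.005, 0, 0, 0, 0, 0, 0, 0.005, 0]}}

```text
clock: 11.02
position: [0.5374, -0.0069, 0.0827]
ee_rot: [0.997, -0.081, -0.0, 0.0]
ft_force: [-0.5, -0.2, -0.5]
grip_width: 0.227
grasp_force: 50.0
```

```bash
python3 -c "
from h import *
go((.4755+.0,.0036,.083,-9.3))
im=img('side'); x0,y0,x1,y1=290,150,370,240
cv2.imwrite('pics/s6.png',cv2.resize(im[y0:y1,x0:x1,::-1],None,fx=6,fy=6,interpolation=cv2.INTER_CUBIC))
p=np.array(status.get_obs()['position']);print(proj('side',p-[0,0,.0303]))"
```

```text
yaw -9.283027243616923 pos [ 0.5374 -0.0069  0.0827] F [-0.4596 -0.1758 -0.4811] 0.2271950368198664 11.025
[0.0059 0.0172 0.017 ] [-0.0627 -0.0003 -0.0003]
[325.3704 209.2056]
```

View pics/s6.png

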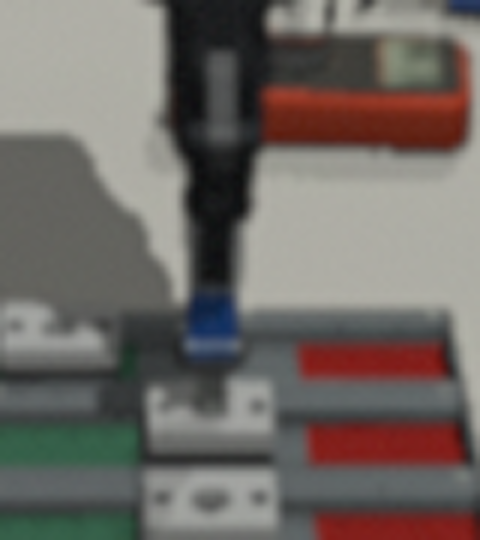

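```bash
python3 -c "
from h import *
for f,p,y0 in(('s4',[.5595,.0508,.0828],150),('s6',[.5374,-.0069,.0827],150),('s5',[.4846,.0624,.1423],140)):
    K=5 if f=='s5' else 6; x0=270 if f=='s5' else 290
    im=cv2.imread('pics/'+f+'.png'); q=proj('side',np.array(p)-[0,0,.0303]); t=proj('side',np.array(p)+[0,0,.0097]); e=proj('side',np.array(p)+[0,0,-.0253])
    print(f,'shoulder',q,'top5',e); s=proj('side',np.array(p)-[0,0,.015])
    for r in np.arange(-12,8.1,1):
        yy=q[1]+r; xx=q[0]; print(r, im[int((yy-y0+.5)*K), int((xx-x0+.5)*K)-3:int((xx-x0+.5)*K)+4].mean(0).astype(int)[::-1],end=' ')
    print()
"
```

```text
s4 shoulder [329.489  195.7434] top5 [329.53   194.0814]
-12.0 [47 49 51] -11.0 [46 51 64] -10.0 [30 42 66] -9.0 [19 37 66] -8.0 [16 37 67] -7.0 [18 39 74] -6.0 [20 46 86] -5.0 [20 48 94] -4.0 [ 31  57 100] -3.0 [ 53  73 107] -2.0 [ 61  78 105] -1.0 [52 68 97] 0.0 [48 56 79] 1.0 [48 51 58] 2.0 [50 50 50] 3.0 [55 57 55] 4.0 [57 60 57] 5.0 [59 61 59] 6.0 [69 72 69] 7.0 [79 82 79] 8.0 [85 88 84] 
s6 shoulder [325.3187 209.3117] top5 [325.3496 207.5986]
-12.0 [40 44 48] -11.0 [43 50 62] -10.0 [29 42 66] -9.0 [17 36 67] -8.0 [14 36 69] -7.0 [20 43 80] -6.0 [22 49 93] -5.0 [24 50 97] -4.0 [33 57 99] -3.0 [ 65  80 111] -2.0 [ 75  89 114] -1.0 [55 69 92] 0.0 [40 50 67] 1.0 [44 48 52] 2.0 [45 46 47] 3.0 [50 51 51] 4.0 [57 59 58] 5.0 [59 61 59] 6.0 [60 63 60] 7.0 [70 72 70] 8.0 [82 85 82] 
s5 shoulder [299.1307 175.5834] top5 [299.0842 173.8015]
-12.0 [36 45 65] -11.0 [18 36 65] -10.0 [16 35 66] -9.0 [18 39 73] -8.0 [20 46 84] -7.0 [19 48 92] -6.0 [20 49 96] -5.0 [34 57 99] -4.0 [ 62  77 106] -3.0 [ 76  87 108] -2.0 [64 75 96] -1.0 [49 57 75] 0.0 [46 48 55] 1.0 [46 46 47] 2.0 [49 51 50] 3.0 [55 56 55] 4.0 [56 58 55] 5.0 [60 62 59] 6.0 [70 73 71] 7.0 [80 84 81] 8.0 [84 87 83]
```

Column profiles match the left trial, so the gauge has not slipped and the pin is about 17 mm deep. The middle block takes the pin and goes to green.

Emit:
{"op": "play_rows", "data": {"plan": [0, 0, 0, -0.008, 0, 0, 0, 0, 0, 0, -0.018, 0, 0, 0, 0, 0, 0, -0.03, 0, 0, 0, 0, 0, 0, -0.042, 0, 0, 0, 0, 0, 0, -0.053, 0, 0, 0, 0, 0, 0, -0.06, 0, 0, 0, 0, 0, 0, -0.0642, 0, 0, 0, 0, 0, 0, -0.0642, 0, 0, 0, 0, 0, 0, -0.0642, 0, 0, 0, 0, 0, 0, -0.0632, 0, -0.004, 0, 0, 0, 0, -0.0632, 0, -0.015, 0, 0, 0, 0, -0.0632, 0, -0.04, 0, 0, 0, 0, -0.0632, 0, -0.06, 0, 0, 0, 0, -0.0632, 0, -0.06, 0, 0, 0, 0, -0.0632, 0, -0.06, 0]}}

```text
clock: 13.05
position: [0.4748, 0.0033, 0.1424]
ee_rot: [0.997, -0.081, -0.0, 0.0]
ft_force: [-0.1, -0.1, -0.3]
grip_width: 0.221
grasp_force: 50.0
```

```bash
python3 -c "
from h import *
go((.5252,-.066,.143,-9.3),(.5252,-.066,.105,-9.3))
im=img('side')
g=cv2.cvtColor(cv2.resize(im[212:240,280:345],None,fx=6,fy=6,interpolation=cv2.INTER_CUBIC),cv2.COLOR_RGB2GRAY)
for q in blobs(g>140,800): 
    ys,xs=np.where(q[2]); print('white',(np.array([xs.min(),xs.max(),ys.min(),ys.max()])+.5)/6-.5+[280,280,212,212],q[1]/36)
print(proj('side',[.4755,.0036,.028]))"
```

```text
yaw -9.286599797600303 pos [0.4748 0.0033 0.1424] F [-0.0807 -0.0573 -0.3455] 0.22108503995543444 13.05
[0.0132 0.026  0.0134] [ 0.0609  0.0602 -0.0006]
[0.0132 0.026  0.0134] [0.0609 0.0602 0.0374]
white [288.9167 308.5833 213.75   221.75  ] 115.33333333333333
white [279.5833 284.25   214.0833 239.4167] 94.30555555555556
white [314.0833 335.25   228.25   237.0833] 142.58333333333334
[299.4879 217.5758]
```

Emit:
{"op": "play_rows", "data": {"plan": [0, 0, 0, 0.03, 0.03, 0, 0, 0, 0, 0, 0.053, 0.052, 0, 0, 0, 0, 0, 0.061, 0.06, 0, 0, 0, 0, 0, 0.061, 0.06, 0.01, 0, 0, 0, 0, 0.061, 0.06, 0.025, 0, 0, 0, 0, 0.061, 0.06, 0.035, 0, 0, 0, 0, 0.061, 0.06, 0.038, 0, 0, 0, 0, 0.061, 0.06, 0.041, 0, 0, 0, 0, 0.061, 0.06, 0.044, 0, 0, 0, 0, 0.061, 0.06, 0.047, 0, 0, 0, 0, 0.061, 0.06, 0.05, 0, 0, 0, 0, 0.061, 0.06, 0.052, 0, 0, 0, 0, 0.061, 0.06, 0.052, 0]}}

```text
clock: 14.82
position: [0.5256, -0.0657, 0.0908]
ee_rot: [0.997, -0.081, -0.0, 0.0]
ft_force: [0.1, -0.6, -0.8]
grip_width: 0.223
grasp_force: 50.0
```

Emit:
{"op": "play_rows", "data": {"plan": [0, 0, 0, 0, 0, 0.001, 0, 0, 0, 0, 0, 0, 0.0015, 0, 0, 0, 0, 0, 0, 0.0015, 0]}}

```text
clock: 15.2
position: [0.526, -0.0657, 0.0899]
ee_rot: [0.997, -0.081, 0.0, 0.0]
ft_force: [-0.5, -0.1, 4.6]
grip_width: 0.228
grasp_force: 50.8
```

Resistance of 4.6 N at tip z ≈ 17.6 mm, which is the 18 mm step, so the right block stops the pin. I'll hold briefly, lift 2.5 mm and drag it to red.

Emit:
{"op": "play_rows", "data": {"plan": [0, 0, 0, 0, 0, 0, 0, 0, 0, 0, 0, 0, 0, 0, 0, 0, 0, 0, 0, -0.003, 0, 0, 0, 0, 0, 0, -0.003, 0, 0, 0, 0, 0.008, 0, -0.003, 0, 0, 0, 0, 0.018, 0, -0.003, 0, 0, 0, 0, 0.03, 0, -0.003, 0, 0, 0, 0, 0.042, 0, -0.003, 0, 0, 0, 0, 0.054, 0, -0.003, 0, 0, 0, 0, 0.065, 0, -0.003, 0, 0, 0, 0, 0.072, 0, -0.003, 0, 0, 0, 0, 0.076, 0, -0.003, 0, 0, 0, 0, 0.076, 0, -0.003, 0, 0, 0, 0, 0.075, 0, -0.005, 0, 0, 0, 0, 0.075, 0, -0.015, 0, 0, 0, 0, 0.075, 0, -0.04, 0, 0, 0, 0, 0.075, 0, -0.08, 0, 0, 0, 0, 0.075, 0, -0.08, 0]}}

```text
clock: 17.45
position: [0.6016, -0.0777, 0.1738]
ee_rot: [0.997, -0.081, 0.003, 0.0]
ft_force: [0.2, -0.4, -1.8]
grip_width: 0.222
grasp_force: 50.0
```

```bash
python3 -c "
from h import *
go((.4735,-.2775,.17,-16),(.4735,-.2775,.085,-16))
im=img('side')
g=cv2.cvtColor(cv2.resize(im[222:250,285:385],None,fx=6,fy=6,interpolation=cv2.INTER_CUBIC),cv2.COLOR_RGB2GRAY)
for q in blobs(g>140,800): 
    ys,xs=np.where(q[2]); print('white',(np.array([xs.min(),xs.max(),ys.min(),ys.max()])+.5)/6-.5+[285,285,222,222],q[1]/36)
print(proj('side',[.5994,-.0778,.028]))"
```

```text
yaw -9.277915466565815 pos [ 0.6016 -0.0777  0.1738] F [ 0.243  -0.4389 -1.7558] 0.22237254170685233 17.45
[-0.0242 -0.384   6.7221] [-0.0943  0.2178  0.0031]
[-0.0242 -0.384   6.7221] [-0.0948  0.2178  0.0881]
white [369.0833 384.4167 221.5833 249.4167] 356.1666666666667
white [345.75   367.4167 227.9167 237.25  ] 146.11111111111111
[357.3044 232.52  ]
```

The right block sits at column 356.6 against 357.3 for the centre of red. Now the gauge goes back to its stand.

Emit:
{"op": "play_rows", "data": {"plan": [0, 0, 1.5, -0.02, 0.05, 0.003, 0, 0, 0, 3, -0.043, 0.1, 0.003, 0, 0, 0, 5, -0.065, 0.15, 0.003, 0, 0, 0, 6.7, -0.083, 0.19, 0.003, 0, 0, 0, 6.7, -0.0943, 0.2175, 0.003, 0, 0, 0, 6.7, -0.0943, 0.2175, 0.003, 0, 0, 0, 6.7, -0.0943, 0.2175, 0.003, 0]}}

```text
clock: 18.48
position: [0.4716, -0.2763, 0.1658]
ee_rot: [0.99, -0.139, -0.0, -0.0]
ft_force: [0.9, 0.0, -1.3]
grip_width: 0.226
grasp_force: 49.9
```

```bash
python3 -c "
from h import *
go((.4737,-.2773,.17,-16),(.4737,-.2773,.081,-16))"
```

```text
yaw -15.941087721003019 pos [ 0.4716 -0.2763  0.1658] F [ 0.8816  0.0209 -1.3365] 0.22609504818544457 18.475
[-0.042   0.054   0.0589] [ 0.0023  0.0004 -0.0042]
[-0.042   0.054   0.0589] [0.0024 0.0005 0.0848]
```

Emit:
{"op": "play_rows", "data": {"plan": [0, 0, 0, 0.001, 0.0005, 0, 0, 0, 0, 0, 0.002, 0.0005, 0.015, 0, 0, 0, 0, 0.002, 0.0005, 0.03, 0, 0, 0, 0, 0.002, 0.0005, 0.03, 0, 0, 0, 0, 0.002, 0.0005, 0.03, 0]}}

```text
clock: 19.1
position: [0.4733, -0.2782, 0.1364]
ee_rot: [0.99, -0.139, -0.0, -0.0]
ft_force: [0.4, -0.6, -1.2]
grip_width: 0.214
grasp_force: 49.9
```

```bash
python3 -c "
from h import *
go((.4737,-.2773,.081,-16))"
```

```text
yaw -15.977813596817466 pos [ 0.4733 -0.2782  0.1364] F [ 0.3982 -0.589  -1.1608] 0.2140423586410944 19.1
[-0.0033  0.0068  0.0222] [ 0.0001 -0.001   0.0554]
```

Emit:
{"op": "play_rows", "data": {"plan": [0, 0, 0, 0, -0.001, 0.006, 0, 0, 0, 0, 0, -0.001, 0.012, 0, 0, 0, 0, 0, -0.001, 0.02, 0, 0, 0, 0, 0, -0.001, 0.03, 0, 0, 0, 0, 0, -0.001, 0.04, 0, 0, 0, 0, 0, -0.001, 0.048, 0, 0, 0, 0, 0, -0.001, 0.052, 0, 0, 0, 0, 0, -0.001, 0.0545, 0, 0, 0, 0, 0, -0.001, 0.0545, 0, 0, 0, 0, 0, -0.001, 0.0545, 0]}}

```text
clock: 20.35
position: [0.4738, -0.2774, 0.0822]
ee_rot: [0.99, -0.139, 0.0, 0.0]
ft_force: [0.8, -0.2, -1.2]
grip_width: 0.222
grasp_force: 49.9
```

Lower 2 mm to contact, then open gently.

Emit:
{"op": "play_rows", "data": {"plan": [0, 0, 0, 0, 0, 0.001, 0, 0, 0, 0, 0, 0, 0.002, 0, 0, 0, 0, 0, 0, 0.002, 0]}}

```text
clock: 20.72
position: [0.4737, -0.2774, 0.0803]
ee_rot: [0.99, -0.139, 0.0, 0.0]
ft_force: [-1.0, 0.6, 3.3]
grip_width: 0.221
grasp_force: 50.4
```

Emit:
{"op": "play_rows", "data": {"plan": [0, 0, 0, 0, 0, 0, 0.5, 0, 0, 0, 0, 0, 0, 0.8, 0, 0, 0, 0, 0, 0, 0.9, 0, 0, 0, 0, 0, 0, 0.9, 0, 0, 0, 0, 0, 0, 0.9, 0, 0, 0, 0, 0, -0.02, 0.9, 0, 0, 0, 0, 0, -0.05, 0.9, 0, 0, 0, 0, 0, -0.09, 0.9, 0, 0, 0, 0, 0, -0.14, 0.9, 0, 0, 0, -0.05, 0, -0.16, 0.9, 0, 0, 0, -0.1, 0.05, -0.16, 0.9, 0, 0, 0, -0.14, 0.1, -0.16, 0.9, 0, 0, 0, -0.17, 0.15, -0.16, 0.9, 0, 0, 0, -0.17, 0.18, -0.16, 0.9, 0, 0, 0, -0.17, 0.18, -0.16, 0.9]}}

```text
clock: 22.6
position: [0.2588, -0.4054, 0.2398]
ee_rot: [0.99, -0.141, -0.0, 0.0]
ft_force: [0.6, 1.6, -0.8]
grip_width: 0.902
grasp_force: 0.0
```

```bash
python3 -c "
from h import *
go()
a=img('top');b=img('side')
A=cv2.resize(a[150:300,160:450],None,fx=2.7,fy=2.7,interpolation=cv2.INTER_CUBIC)[:,:780]
B=cv2.resize(b[195:345,250:420],None,fx=1.27,fy=1.27,interpolation=cv2.INTER_CUBIC)
C=np.zeros((A.shape[0]+B.shape[0],A.shape[1],3),np.uint8);C[:A.shape[0]]=A;C[A.shape[0]:,:B.shape[1]]=B
cv2.imwrite('pics/fin.png',C[:,:,::-1]);print(C.shape)"
```

```text
yaw -16.234349371833535 pos [ 0.2588 -0.4054  0.2398] F [ 0.588   1.5651 -0.8462] 0.9020156091092641 22.6
(595, 780, 3)
```

View pics/fin.png

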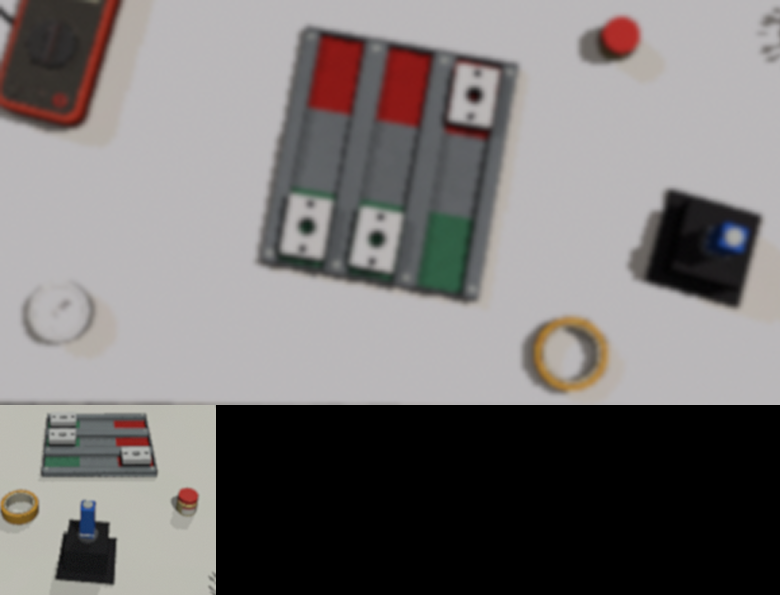

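The left and middle blocks lie on green at (306,226) and (376,239), and the right block is on red at (474,94). The gauge is upright in its stand at (733,237), and the bystanders have not moved.

```bash
python3 -c "
from workcell import manip
print(manip.hand_in())"
```

```text
the job is handed in; nothing more can be done
None
```

The job is done and handed in, though the hand-in gave no verdict: the left and middle blocks took the pin and lie on green, the right block stopped it and lies on red, and the gauge is back in its stand.

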